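# Run a thread ring gauge onto a stud

## Task

Check the threaded stud on the steel stand with the thread ring gauge: pick the steel ring up from its wooden rest, set it over the smooth nose of the stud and screw it on clockwise, counting roughly one turn, until it bears on the spring collar at the foot of the thread and the resistance clearly rises. Leave it snug there, gently tightened so that it stays pressed on the collar but not forced, let go, and leave everything else where it is.

Things in the scene. Friction and masses are not known exactly. Their poses are not given: they have to be found in the camera images.
- gauge: thread ring gauge: plain steel ring with a knurled rim, outside diameter 54 mm, 24 mm tall, about 0.24 kg, through bore with an inside right-hand thread (crests 18 mm apart). Origin: centre of its underside, z up along its axis; it works the same either way about its axis. It starts lying flat on the wooden rest.
- rest: fixed plain wooden disc, 42 mm in diameter, 16 mm tall, narrower than the ring so that fingertips can reach past the ring's underside. Origin: centre of its underside, on the bench.
- stand: fixed steel stand: base plate 130 (x) by 110 (y) by 16 mm, a vertical stud at its centre. Origin: centre of the plate's underside, z up along the stud's axis. Above the collar's top (40 mm up) come 16 mm of coarse right-hand two-start thread, 25 mm over the crests, then a smooth nose. Lead 14 mm per turn: the ring sinks 14 mm per turn clockwise seen from above. It never slips down by itself.
- nose (a point): top of the stud's smooth nose, on the stud's axis, 74 mm above the bench; nose 17 mm in diameter with a coned tip. The ring has about 1 mm of side play on it. Let go on the nose, the ring drops until thread rests on thread, its underside 8 to 15 mm above the seat (end play 1.2 mm). From there any clockwise turn engages by itself; 0.6 to 1.2 turns reach the collar.
- collar: round steel collar at the foot of the stud, 36 mm in diameter (narrower than the ring: fingertips pass outside it), 24 mm tall; origin: centre of its underside, on the base plate, 16 mm above the bench. It is sprung: yields downwards 1 mm per 20 N, 4 mm at most. Pressed on it by the thread with 10 N the ring needs 0.1 to 0.2 N m to turn, with 25 N 0.25 to 0.5 N m; running free less than 0.05 N m.
- seat (a point): centre of the collar's top face, where the ring's underside comes to bear; 40 mm above the bench before the ring presses on it. Snug means pressed on with about 8 to 25 N (less than 5 N is loose, over 35 N is forced): the ring 0.4 to 1.2 mm below first touch.
- flask: bystander: round-bottomed glass flask on a cork ring, 90 mm in diameter, 160 mm tall; origin under its centre
- dishes: bystander: two stacked flat round clear dishes, 94 mm in diameter, 31 mm tall; origin under their centre
- slide_box: bystander: beige card box 85 by 160 by 35 mm; origin under its centre
- tube_rack: bystander: white wire rack with glass tubes, 90 by 200 mm, 117 mm tall; origin under its centre
Mind the look-alikes: they are no part of the job. What is meant by the gauge is not pink or red, and is the smaller of those in its own colour.

How it is judged:
On the way, in this order (a step that is already met when the one before it is completed fails the run):
1. the gauge is started on the stud's thread, upright, its underside less than 6 mm above the seat (horizontal distance between gauge and stand below 0.0025 m and angle between gauge's own z axis and vertical below 0.1 rad and z of gauge in the frame of stand below 0.046 m), for 0.1 s.
2. the gauge is screwed down until it presses on the collar with more than 5 N (z of gauge in the frame of stand below 0.0403 m and contact force between gauge and collar above 5 N), for 0.2 s.
At the end, for the whole second after the job is handed in: The gauge is on the stud, upright and coaxial within 2 mm, its underside bearing on the collar, at rest and released, and stays pressed on the collar by its thread with more than 5 N and less than 35 N (all of step 2 and horizontal distance between gauge and stand below 0.002 m and angle between gauge's own z axis and vertical below 0.06 rad and z of gauge in the frame of stand above 0.037 m and contact force between gauge and collar below 35 N and linear speed of gauge below 0.02 m/s); the robot touches nothing.
It fails at once if the gauge is forced on the collar with more than 35 N (contact force between gauge and collar above 35 N).
It fails at once if a bystander is moved by more than 20 mm (distance of any of flask, dishes, slide_box, tube_rack from where it was at the start of the episode above 0.02 m).
It also fails if it takes over 72 s, if anything falls off the work surface, if the arm or the gripper's body presses on something with over 40 N, if the wrist force passes 120 N, or if a joint passes its speed limit or range.

## Robot

A 6-joint arm with a two-finger parallel gripper is mounted at the origin on the work surface. World frame = base frame: x ahead of the robot, y to its left, z up, the work surface at z = 0. Lengths are in m, angles in rad, forces in N, time in s.
With the tool pointing down it reaches from about 0.375 to 0.9 m from the base axis. Payload 3.1 kg.
Tool frame: the origin (TCP) lies on the centre line of the jaws, within the pads' length; the fingertips stand 25 mm ahead of it and the grasp point (between the pads) lies 6 mm ahead of it; z points along the fingers, y is the direction in which the jaws open and shut (so a half turn about z gives the same grasp; the last joint's range is limited). The gripper opens to 87 mm and grips with 3 to 60 N. Pads are 19 mm wide; open, the fingers measure 117 mm over their backs; the gripper's body (75 mm by 190 mm) begins 51 mm behind the grasp point.
Start: joints at [-1.304, 0.527, 1.433, -0, 1.181, -0.178], TCP at [0.269, -0.564, 0.248] pointing down, gripper open.
Joint ranges: [-3.08, 3.08], [-0.75, 2.2], [0.22, 2.44], [-1.43, 4.57], [0, 2.65], [-2.85, 2.85]. Speed limits (rad/s): [2.79, 2.79, 3.14, 3.14, 3.14, 3.14].

## Interface

Orientations are given as a unit quaternion [w, x, y, z].
In Python, from plant import move_ptp, move_straight, set_joints, grip, dwell, ik, snapshot, PlanningError, hand_in, get_time, get_qpos, get_qd, get_joint_torque, get_tool_pos, get_tcp_rot, get_ft_force, get_ft_torque, get_finger_gap gives the robot as it stands. Calls block until the motion is done:
- move_ptp(position, orientation): joint-space move of the TCP to a pose.
- move_straight(position, orientation=None, velocity=0.15): straight line of the TCP; orientation=None keeps the orientation; velocity is the mean speed in m/s.
- set_joints(angles): joint-space move.
- grip(opening, squeeze=None): finger opening in m; squeeze is the grip in N (None keeps the last); returns when the fingers have stopped.
- dwell(seconds).
- ik(position, orientation): joint angles nearest the present ones, or None.
- snapshot(name): name is "scene" or "side" or "wrist"; returns a dict with "image" (400x640x3 uint8, blue, green, red), "camera_matrix" (3x3 intrinsics, pixels), "rvec" (rotation vector, rad) and "tvec" (3), from world to camera coordinates, as OpenCV has them; the wrist camera has in their place "mount" (4x4, takes a point from camera to tool coordinates, whose origin is the TCP and whose axes are the flange's). Camera axes: x right, y down, z forward; pixel columns grow to the right and rows downward; lengths in m; the calibration is good to about 2 mm. The wrist camera is an equidistant fisheye: a pixel r from the principal point sees the ray r / f radians off the axis. A picture is of the moment at which its call begins: read the wrist's pose just before it. There is no depth.
A pose or a line that the arm cannot do raises PlanningError and nothing moves.
- hand_in(): hands the job in, once; it reports no verdict.
Readings, each from a call of its own:
- get_time(): time.
- get_qpos(): joint angles.
- get_qd(): joint speeds.
- get_joint_torque(): joint torques, N m.
- get_tool_pos(): TCP position.
- get_tcp_rot(): TCP orientation.
- get_ft_force(): force on the tool from outside, world axes, zero at the start.
- get_ft_torque(): the same for the moment, N m.
- get_finger_gap(): finger opening in m.
Only numpy, scipy, OpenCV 4.12 (cv2) and the standard library are available. Lean on these libraries where they do the work, as an engineer would, in place of code of your own. Each camera call takes 0.05 s, during which the arm holds its last target. There are 200 camera calls.

## Working session

There is one attempt and no reset: what is moved stays moved. The work goes in short steps, each a Python script; the robot and the scene stay as the last script left them, time stands still between calls to the robot, and variables do not carry over. Pictures are saved under pics/ and viewed, about 8 in all and at most 12, crops included, and the job is handed in when it is done.

```bash
ls; mkdir -p pics
python3 - <<'E'
from plant import *
import cv2,numpy as np
for n in("scene","side"):
    s=snapshot(n); cv2.imwrite(f"pics/{n}0.png",s["image"]); print(n,s["camera_matrix"].tolist(),s["rvec"],s["tvec"])
s=snapshot("wrist");print(s["mount"],s["camera_matrix"],get_tool_pos(),get_tcp_rot(),get_time(),get_ft_force(),get_finger_gap())
E
```

```text
pics
scene [[394.1502812533693, 0.0, 313.5051557329541], [0.0, 394.1502812533693, 202.83099454958855], [0.0, 0.0, 1.0]] [ 2.46973202  0.867148   -0.2456952 ] [-0.49474504 -0.27955638  1.30275818]
side [[400.6438359967983, 0.0, 323.4456018723257], [0.0, 400.6438359967983, 199.7003495477483], [0.0, 0.0, 1.0]] [ 0.97729476 -2.39568549  1.15546883] [0.43673761 0.32511225 0.77516921]
[[-3.66972368e-04 -9.52764509e-01 -3.03709822e-01  8.44159611e-02]
 [ 9.99999789e-01 -1.86736510e-04 -6.22490145e-04  4.78204248e-04]
 [ 5.36372805e-04 -3.03709987e-01  9.52764376e-01 -1.37939741e-01]
 [ 0.00000000e+00  0.00000000e+00  0.00000000e+00  1.00000000e+00]] [[309.70691629   0.         310.11043388]
 [  0.         309.70691629 198.3103173 ]
 [  0.           0.           1.        ]] [ 0.26880268 -0.56366479  0.24677552] [-8.53877990e-04  9.75375694e-01  2.20548237e-01 -4.63308311e-05] 0.15 [ 0.34881571  0.19102281 -0.07545581] 0.08693710457147076
```

View pics/scene0.png

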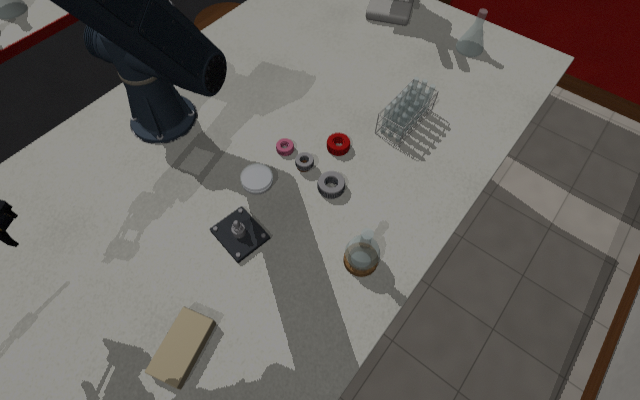

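View pics/side0.png

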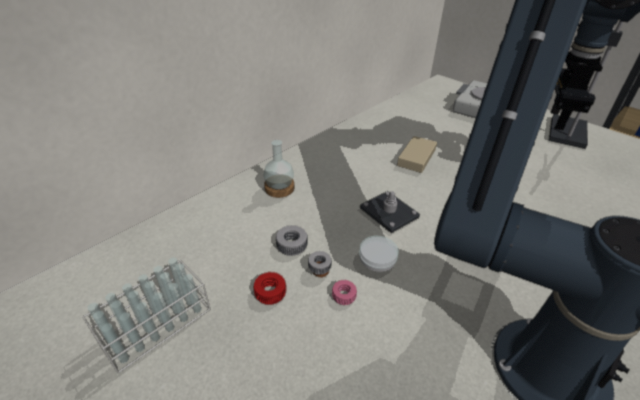

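The scene view shows the small grey ring on the wooden rest at (305,161) and the stud at (237,226). The side view has them at (320,263) and (391,200). The pink, red and large grey rings are look-alikes.

```bash
cat > h.py <<'E'
from plant import *
import cv2,numpy as np
from scipy.spatial.transform import Rotation as R
def down(yaw):  # tool z down, tool x at yaw
    q=(R.from_euler('z',yaw)*R.from_euler('x',np.pi)).as_quat(); return [q[3],q[0],q[1],q[2]]
def tcpR():
    q=get_tcp_rot(); return R.from_quat([q[1],q[2],q[3],q[0]]).as_matrix()
def ray(s,p):
    K=s["camera_matrix"]; r=cv2.Rodrigues(np.array(s["rvec"]))[0]
    d=r.T@np.linalg.inv(K)@[p[0],p[1],1]; return -r.T@np.array(s["tvec"]).ravel(),d
def onz(o,d,z): return o+d*(z-o[2])/d[2]
def wray(s,pos,Rm,p):
    K=s["camera_matrix"]; v=np.array([p[0]-K[0,2],p[1]-K[1,2]]); r=np.hypot(*v); a=r/K[0,0]
    c=np.r_[v/r*np.sin(a),np.cos(a)]; M=s["mount"]
    return pos+Rm@M[:3,3],Rm@M[:3,:3]@c
def wproj(s,pos,Rm,X):
    K=s["camera_matrix"]; M=s["mount"]; c=M[:3,:3].T@(Rm.T@(np.array(X)-pos)-M[:3,3])
    a=np.arctan2(np.hypot(c[0],c[1]),c[2]); u=c[:2]/np.hypot(c[0],c[1])
    return u*a*K[0,0]+K[:2,2]
def wshot(name):
    pos=np.array(get_tool_pos());Rm=tcpR();s=snapshot("wrist");cv2.imwrite(f"pics/{name}.png",s["image"])
    np.savez(f"{name}.npz",pos=pos,Rm=Rm,**s); return s,pos,Rm
E
python3 - <<'E'
from h import *
a=snapshot("scene");b=snapshot("side")
for n,p,q,z in[("gauge",(305,160),(320,259),.040),("nose",(236.5,221),(391,193),.074),("big",(331,183),(292,237),.03),("pink",(285,145),(345,291),.03),("red",(338,143),(270,286),.03),("dish",(257,178),(379,250),.03)]:
    print(n,onz(*ray(a,p),z).round(4),onz(*ray(b,q),z).round(4))
E
```

```text
gauge [0.4943 0.1346 0.04  ] [0.4865 0.1369 0.04  ]
nose [ 0.4982 -0.1478  0.074 ] [ 0.4961 -0.1452  0.074 ]
big [0.6    0.1231 0.03  ] [0.5939 0.1266 0.03  ]
pink [0.4051 0.1466 0.03  ] [0.3888 0.1589 0.03  ]
red [0.5269 0.2539 0.03  ] [0.515  0.2647 0.03  ]
dish [0.4221 0.0033 0.03  ] [0.412  0.0084 0.03  ]
```

Run:
```python
from h import *
move_ptp([.497,-.1465,.22],down(np.pi)); print(get_qpos(),get_time())
a,pa,Ra=wshot("w_stand")
move_ptp([.490,.136,.17],down(np.pi)); print(get_qpos(),get_time())
b,pb,Rb=wshot("w_gauge"); print(pa,pb, wproj(a,pa,Ra,[.497,-.1465,.074]),wproj(b,pb,Rb,[.49,.136,.04]))
cv2.imwrite("pics/both.png",np.hstack([a["image"][:,120:500],b["image"][:,120:500]]))
```

```text
[-5.03369315e-01  4.22354167e-01  1.72779634e+00 -2.61026804e-04
  9.90682854e-01 -2.07294031e+00] 1.9917
[ 4.91273785e-02  4.87735283e-01  1.79797790e+00 -6.16795846e-04
  8.54748634e-01 -1.52051503e+00] 3.15
[ 0.49723546 -0.14717244  0.22013837] [0.49081812 0.13513545 0.1702322 ] [311.04714626 190.8932753 ] [311.29245497 195.15057748]
```

View pics/both.png

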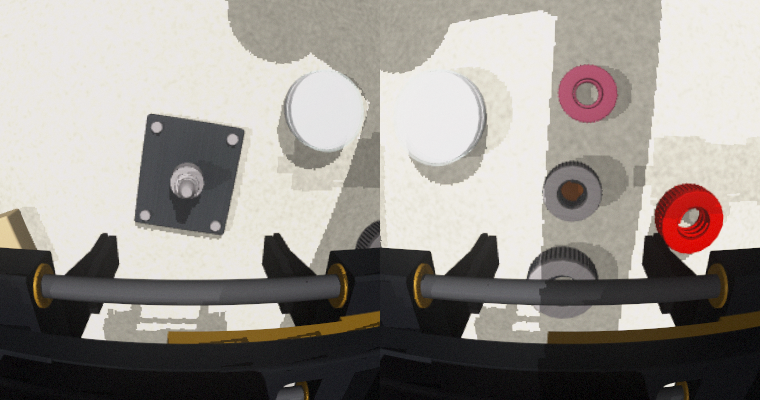

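The left panel shows the stand with the nose near full-image pixel (306,190). In the right panel the gauge is near (313,190). Next I'll zoom in for exact centres.

Run:
```python
import cv2,numpy as np
a=cv2.imread("pics/w_stand.png")[150:230,270:350];b=cv2.imread("pics/w_gauge.png")[150:230,272:352]
f=lambda i:cv2.resize(cv2.convertScaleAbs(i,alpha=1.3),None,fx=5,fy=5,interpolation=cv2.INTER_CUBIC)
cv2.imwrite("pics/zoom.png",np.hstack([f(a),f(b)]))
```

```text
(no output)
```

View pics/zoom.png

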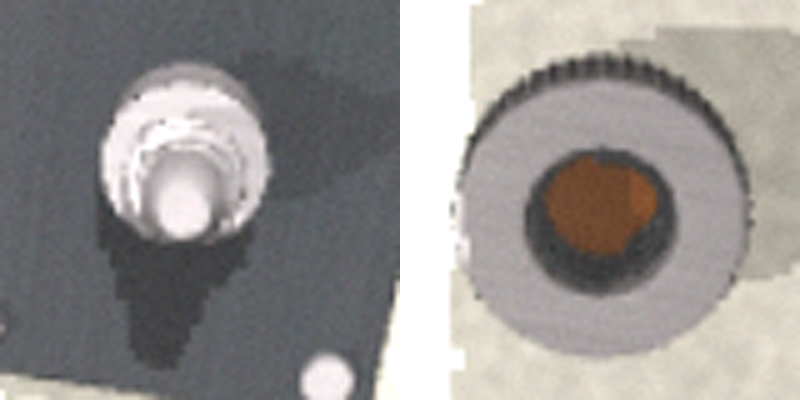

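The nose tip is at zoom (184,212), collar face at about (186,160). The gauge's top face is centred at about (602,218).

Run:
```python
from h import *
L=lambda n:np.load(n+".npz")
a=L("w_stand");b=L("w_gauge")
print("nose",onz(*wray(a,a["pos"],a["Rm"],(270+184/5,150+212/5)),.074))
print("collar",onz(*wray(a,a["pos"],a["Rm"],(270+186/5,150+160/5)),.040))
for c in((270-150/5,0),):pass
g=onz(*wray(b,b["pos"],b["Rm"],(272+202.5/5,150+218/5)),.040);print("gauge",g)
print([wray(b,b["pos"],b["Rm"],p) and onz(*wray(b,b["pos"],b["Rm"],p),.04).round(4) for p in((272+60/5,193.5),(272+346/5,193.5),(312.5,165),(312.5,221.4))])
```

```text
nose [ 0.49849731 -0.15056682  0.074     ]
collar [ 0.49715763 -0.1504775   0.04      ]
gauge [0.48853244 0.13709257 0.04      ]
[array([0.4884, 0.1113, 0.04  ]), array([0.4885, 0.1632, 0.04  ]), array([0.4621, 0.1371, 0.04  ]), array([0.5156, 0.1371, 0.04  ])]
```

Run:
```python
from h import *
g=[.4885,.1371]
grip(.068,10)
move_ptp(g+[.09],down(np.pi)); move_straight(g+[.035])
grip(.0,10); print(get_finger_gap(),get_ft_force(),get_time())
grip(.068)
move_straight(g+[.0351],down(np.pi/2),velocity=.15); print(get_qpos(),get_time())
grip(.0,10); print(get_finger_gap(),get_ft_force())
grip(.0,30)
move_straight(g+[.12]); print(get_finger_gap(),get_ft_force(),get_ft_torque(),get_time(),get_tool_pos(),get_qpos())
wshot("w_held")
cv2.imwrite("pics/held.png",np.hstack([cv2.imread("pics/w_held.png")[100:300,200:420]]).repeat(2,0).repeat(2,1))
```

```text
0.05413073609059524 [-0.02361803  0.35212384  7.15906465] 5.225
[ 5.30565802e-02  7.34015630e-01  1.87346941e+00 -4.97494099e-05
  5.34172879e-01  5.27145214e-02] 7.5333
0.053548826233380725 [ 0.59886393  0.4892974  -0.36785437]
0.05333374194156246 [-0.31876939  0.35411862 -2.5509834 ] [ 0.01689939 -0.1252602  -0.00591335] 8.8917 [0.48782392 0.13706582 0.11955133] [ 5.30716015e-02  5.73350046e-01  1.83928961e+00 -2.46159254e-05
  7.30220047e-01  5.30628809e-02]
```

View pics/held.png

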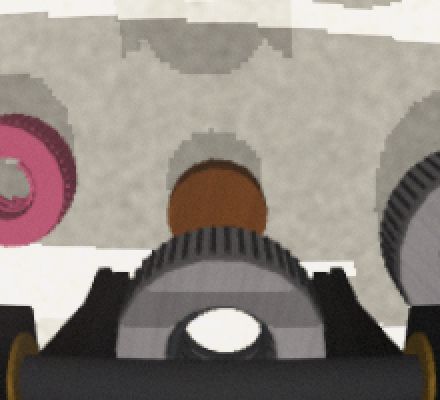

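```bash
cat >> h.py <<'E'
def yaw():
    m=tcpR(); return np.arctan2(m[1,0],m[0,0])
E
python3 - <<'E'
from h import *
n=[.498,-.1505]
q=np.array(ik(n+[.115],down(np.pi/2))); q[5]=-2.75
m=np.array(get_qpos()); print(q,m)
set_joints(q); f0=np.array(get_ft_force());t0=np.array(get_ft_torque()); print(get_tool_pos(),yaw(),f0,t0,get_time())
for z in np.arange(.100,.066,-.003):
    move_straight(n+[z],velocity=.03)
    f=np.array(get_ft_force())-f0; t=np.array(get_ft_torque())-t0
    print(round(z,4),np.array(get_tool_pos()).round(4),f.round(2),t.round(3),round(get_time(),2))
    if f[2]>5 or np.hypot(*f[:2])>8: break
E
```

```text
[-5.08496166e-01  5.93097690e-01  1.80916824e+00 -4.44089210e-16
  7.39326722e-01 -2.75000000e+00] [ 5.30049460e-02  5.74094013e-01  1.83947606e+00 -5.16302484e-06
  7.30249018e-01  5.30638953e-02]
[ 0.49794826 -0.15020708  0.11487338] -2.4707772084551864 [-0.16739799 -0.84505515 -2.30117545] [ 0.17095546 -0.07375905  0.0112282 ] 11.325
0.1 [ 0.498  -0.1505  0.0998] [-0.18  1.36  0.95] [-0.034 -0.033 -0.034] 11.97
0.097 [ 0.4979 -0.1505  0.0969] [0.51 0.22 0.26] [-0.013 -0.022  0.014] 12.22
0.094 [ 0.4979 -0.1504  0.0938] [-0.08  1.12  0.31] [-0.01  -0.015  0.017] 12.47
0.091 [ 0.4979 -0.1504  0.0908] [-0.14  0.63  0.05] [-0.004 -0.011 -0.001] 12.72
0.088 [ 0.4978 -0.1504  0.0878] [0.43 0.45 0.28] [-0.047  0.041 -0.042] 12.97
0.085 [ 0.4979 -0.1504  0.0848] [-0.04  1.3   0.49] [-0.033  0.015 -0.03 ] 13.22
0.082 [ 0.4979 -0.1504  0.0818] [ 0.08  1.36 -0.14] [-0.01  -0.033 -0.056] 13.47
0.079 [ 0.4979 -0.1504  0.0788] [ 1.28  1.62 -0.83] [-0.036 -0.018 -0.001] 13.72
0.076 [ 0.4979 -0.1504  0.0758] [-0.55 -0.34  0.86] [-0.011  0.018 -0.073] 13.97
0.073 [ 0.4982 -0.1507  0.073 ] [-0.45 -0.14  0.65] [-0.115  0.034 -0.031] 14.22
0.07 [ 0.4984 -0.1507  0.0719] [-2.17  1.92 16.11] [ 0.09   0.498 -0.03 ] 14.47
```

```bash
cat >> h.py <<'E'
N=[.4983,-.1506]
def screw(z,j6,j6end,f0,t0,step=.2,tmax=.15,ztar=2.,verbose=True):
    """turn the wrist clockwise in steps, following the lead, light downward push"""
    while j6<j6end-1e-6:
        d=min(step,j6end-j6); j6+=d; z-=.014*d/2/np.pi
        q=np.array(ik(N+[z],down(yaw()))); q[5]=j6; set_joints(q)
        fs=[];ts=[]
        for _ in range(4):
            fs.append(get_ft_force());ts.append(get_ft_torque());dwell(.02)
        f=np.mean(fs,0)-f0;t=np.mean(ts,0)-t0;p=get_tool_pos()
        if verbose: print("j6 %.2f z %.4f act %s f %s tz %.3f txy %s t %.2f"%(j6,z,np.round(p,4),f.round(1),t[2],t[:2].round(2),get_time()))
        if abs(t[2])>tmax or np.abs(f).max()>20: print("STOP"); break
        z+=np.clip((f[2]-ztar)*-1*-.00008,-.0004,.0006)
    return z,j6
E
python3 - <<'E'
from h import *
f0=np.array([-.17,.1,-2.0]);t0=np.array([.14,-.08,0.])
move_straight(N+[.0715],velocity=.03)
print(get_ft_force(),get_ft_torque(),get_tool_pos())
z,j=screw(.0715,-2.75,-1.75,f0,t0); print(z,j)
E
```

```text
[-2.27537613  1.04775274  8.40280518] [ 0.11959677  0.33978386 -0.0182953 ] [ 0.49829384 -0.15073564  0.07238899]
j6 -2.55 z 0.0711 act [ 0.4987 -0.1512  0.072 ] f [-2.3 -1.2  9.9] tz -0.058 txy [-0.24  0.43] t 15.10
j6 -2.35 z 0.0712 act [ 0.4984 -0.1506  0.0715] f [-0.9 -0.6  7.7] tz -0.051 txy [-0.16  0.29] t 15.47
j6 -2.15 z 0.0712 act [ 0.4984 -0.1504  0.0713] f [-0.9 -0.4  6.7] tz -0.025 txy [-0.03  0.13] t 15.85
j6 -1.95 z 0.0711 act [ 0.4985 -0.1505  0.071 ] f [ 0.2 -0.1  3.2] tz -0.042 txy [-0.04 -0.06] t 16.23
j6 -1.75 z 0.0708 act [ 0.4985 -0.1507  0.0707] f [ 0.6 -1.   2.2] tz -0.033 txy [-0.14 -0.08] t 16.60
0.07080615698577906 -1.75
```

Run:
```python
from h import *
f0=np.array([-.17,.1,-2.0]);t0=np.array([.14,-.08,0.])
z,j=screw(.0706,-1.75,2.0,f0,t0,step=.25); print(z,j)
```

```text
j6 -1.50 z 0.0700 act [ 0.4985 -0.1509  0.0701] f [ 0.3 -1.8  2.4] tz -0.035 txy [-0.34 -0.07] t 17.02
j6 -1.25 z 0.0695 act [ 0.4984 -0.1509  0.0696] f [-0.1 -3.   3.9] tz 0.005 txy [-0.58  0.05] t 17.43
j6 -1.00 z 0.0691 act [ 0.4982 -0.1506  0.0691] f [-0.7 -2.3  4.1] tz -0.020 txy [-0.56  0.07] t 17.85
j6 -0.75 z 0.0687 act [ 0.498  -0.1502  0.0686] f [-0.4 -1.1  2.3] tz -0.041 txy [-0.28  0.04] t 18.27
j6 -0.50 z 0.0682 act [ 0.4982 -0.1504  0.0681] f [ 0.5 -0.6  2.8] tz -0.029 txy [-0.24  0.01] t 18.68
j6 -0.25 z 0.0677 act [ 0.4982 -0.1505  0.0676] f [ 0.6 -0.5  1.3] tz -0.024 txy [-0.26 -0.01] t 19.10
j6 0.00 z 0.0671 act [ 0.4983 -0.1507  0.0671] f [-0.2 -1.   1.2] tz -0.022 txy [-0.38  0.04] t 19.52
j6 0.25 z 0.0665 act [ 0.4984 -0.1509  0.0665] f [-0.1 -2.5  2. ] tz 0.031 txy [-0.53  0.11] t 19.93
j6 0.50 z 0.0659 act [ 0.4981 -0.1504  0.0659] f [-0.4 -1.8  2.2] tz 0.003 txy [-0.41  0.16] t 20.35
j6 0.75 z 0.0654 act [ 0.498  -0.1503  0.0653] f [-0.8 -1.3  2.8] tz -0.017 txy [-0.31  0.2 ] t 20.77
j6 1.00 z 0.0649 act [ 0.4982 -0.1504  0.0648] f [-0.6 -0.4  2.3] tz -0.030 txy [-0.14  0.18] t 21.18
j6 1.25 z 0.0643 act [ 0.4983 -0.1505  0.0643] f [-0.3 -0.5  1.3] tz -0.022 txy [-0.16  0.15] t 21.60
j6 1.50 z 0.0637 act [ 0.4983 -0.1507  0.0638] f [-0.2 -1.   1.8] tz 0.001 txy [-0.22  0.16] t 22.02
j6 1.75 z 0.0632 act [ 0.4984 -0.1508  0.0632] f [-0.4 -1.7  2. ] tz -0.002 txy [-0.32  0.21] t 22.43
j6 2.00 z 0.0626 act [ 0.4983 -0.1508  0.0626] f [-0.7 -2.8  2. ] tz 0.025 txy [-0.49  0.24] t 22.85
0.06259395203046403 2.0
```

Run:
```python
from h import *
grip(.070,30)
q=np.array(ik(N+[.0624],down(yaw()))); q[5]=-0.6; set_joints(q); dwell(.15)
f0=np.mean([get_ft_force() for _ in range(1)],0);t0=np.array(get_ft_torque());print(f0,t0,get_time())
s=snapshot("side");cv2.imwrite("pics/s2.png",s["image"])
grip(0.,30); print(get_finger_gap(),get_ft_force(),get_ft_torque(),get_tool_pos())
f0=np.array([-.0,.0,0]);t0=np.array([.0,0,0.])
z,j=screw(.0624,-0.6,0.6,f0,t0,step=.15,tmax=.12); print(z,j)
```

```text
[0.49860198 0.01160128 0.06556238] [ 0.04065599 -0.08116205 -0.06074984] 25.85
0.05217207227719479 [-0.13777822 -0.31139596 -0.48316191] [-0.08094733 -0.09685829  0.02376148] [ 0.49827654 -0.15061225  0.06238809]
j6 -0.45 z 0.0621 act [ 0.4983 -0.1506  0.0621] f [ 0.  -0.2  0.2] tz -0.029 txy [-0.08 -0.01] t 26.70
j6 -0.30 z 0.0616 act [ 0.4983 -0.1506  0.0617] f [-0.2 -0.9  1.6] tz -0.022 txy [-0.09  0.03] t 27.03
j6 -0.15 z 0.0612 act [ 0.4983 -0.1506  0.0613] f [-0.9 -0.3  1. ] tz -0.040 txy [-0.02 -0.01] t 27.37
j6 0.00 z 0.0608 act [ 0.4984 -0.1506  0.0609] f [-0.1  0.5  2.7] tz -0.039 txy [0.   0.01] t 27.70
j6 0.15 z 0.0605 act [ 0.4984 -0.1507  0.0606] f [-0.9 -0.1  2.3] tz -0.065 txy [-0.08  0.02] t 28.03
j6 0.30 z 0.0602 act [ 0.4985 -0.1507  0.0603] f [ 0.  -0.5  2.1] tz -0.060 txy [-0.09 -0.07] t 28.37
j6 0.45 z 0.0599 act [ 0.4985 -0.1507  0.06  ] f [ 0.3 -0.2  3. ] tz -0.003 txy [-0.08 -0.05] t 28.70
j6 0.60 z 0.0596 act [ 0.4984 -0.1507  0.0596] f [ 0.5 -0.5  1.7] tz -0.013 txy [-0.15 -0.05] t 29.03
0.05960747541408599 0.6
```

Run:
```python
from h import *
f0=np.zeros(3);t0=np.zeros(3)
z,j=screw(.0596,0.6,1.8,f0,t0,step=.08,tmax=.10); print(z,j)
```

```text
j6 0.68 z 0.0594 act [ 0.4984 -0.1507  0.0595] f [ 0.4 -1.   2.3] tz -0.033 txy [-0.13 -0.1 ] t 29.35
j6 0.76 z 0.0593 act [ 0.4983 -0.1506  0.0593] f [ 0.2 -0.6  2.6] tz -0.034 txy [-0.09 -0.07] t 29.67
j6 0.84 z 0.0591 act [ 0.4983 -0.1507  0.0591] f [ 0.6 -0.9  1.9] tz -0.026 txy [-0.15 -0.03] t 29.98
j6 0.92 z 0.0590 act [ 0.4981 -0.1506  0.0589] f [ 0.4 -0.9  1.8] tz -0.005 txy [-0.19  0.01] t 30.30
j6 1.00 z 0.0588 act [ 0.4982 -0.1505  0.0588] f [-0.  -0.5  2.2] tz -0.035 txy [-0.05 -0.01] t 30.62
j6 1.08 z 0.0586 act [ 0.4982 -0.1504  0.0586] f [0.2 0.4 3.7] tz -0.006 txy [ 0.05 -0.04] t 30.93
j6 1.16 z 0.0586 act [ 0.4982 -0.1504  0.0586] f [0.2 0.9 3.7] tz -0.023 txy [ 0.18 -0.08] t 31.25
j6 1.24 z 0.0585 act [ 0.4983 -0.1505  0.0585] f [0.4 1.8 3.2] tz 0.007 txy [ 0.22 -0.08] t 31.57
j6 1.32 z 0.0584 act [ 0.4983 -0.1506  0.0585] f [0.6 0.9 3.4] tz -0.033 txy [ 0.19 -0.08] t 31.88
j6 1.40 z 0.0584 act [ 0.4983 -0.1507  0.0584] f [-0.4  1.1  4.2] tz -0.028 txy [ 0.12 -0.09] t 32.20
j6 1.48 z 0.0584 act [ 0.4984 -0.1508  0.0584] f [0.4 0.7 3.9] tz -0.023 txy [ 0.08 -0.09] t 32.52
j6 1.56 z 0.0583 act [ 0.4984 -0.1508  0.0584] f [0.3 0.  4.9] tz 0.004 txy [ 0.02 -0.1 ] t 32.83
j6 1.64 z 0.0584 act [ 0.4984 -0.1507  0.0584] f [ 0.2 -0.4  4.2] tz -0.041 txy [ 0.05 -0.12] t 33.15
j6 1.72 z 0.0584 act [ 0.4984 -0.1507  0.0584] f [ 0.8 -0.2  4.2] tz -0.044 txy [ 0.02 -0.14] t 33.47
j6 1.80 z 0.0584 act [ 0.4984 -0.1507  0.0584] f [ 0.8 -0.5  3.7] tz -0.021 txy [-0.06 -0.16] t 33.78
0.0585217472512658 1.8
```

Run:
```python
from h import *
f0=np.zeros(3);t0=np.zeros(3)
print(get_finger_gap())
z,j=screw(.0584,1.8,2.5,f0,t0,step=.06,tmax=.09); print(z,j)
```

```text
0.05212924091099727
j6 1.86 z 0.0583 act [ 0.4984 -0.1508  0.0583] f [ 0.7 -1.1  4.1] tz -0.054 txy [-0.16 -0.15] t 34.10
j6 1.92 z 0.0583 act [ 0.4983 -0.1508  0.0583] f [ 0.8 -1.4  4.1] tz -0.051 txy [-0.26 -0.04] t 34.42
j6 1.98 z 0.0583 act [ 0.4982 -0.1507  0.0583] f [ 0.2 -1.9  3.5] tz -0.090 txy [-0.34 -0.05] t 34.73
STOP
0.058338186089017176 1.9800000000000002
```

Run:
```python
from h import *
F=[];T=[]
for _ in range(20): F.append(get_ft_force());T.append(get_ft_torque());dwell(.02)
print(np.mean(F,0),np.std(F,0),np.mean(T,0),np.std(T,0),get_joint_torque())
w,_,_=wshot("w_now");s=snapshot("side")["image"];sc=snapshot("scene")["image"]
a=cv2.resize(w["image"][140:300,210:410],(500,400));b=cv2.resize(s[155:245,345:435],(400,400));print(get_time())
c=cv2.resize(sc[190:260,200:270],(300,300))
cv2.imwrite("pics/now.png",cv2.convertScaleAbs(np.hstack([a[:,:400],b]),alpha=1.4))
```

```text
[-0.16094514 -2.30985397  3.0173057 ] [0.48708938 0.59448673 0.61666762] [-0.38667479 -0.01127886 -0.04585512] [0.03539011 0.03642721 0.03030944] [ 1.32147633e+00 -3.92022943e+01 -6.20631471e+00  4.19509504e-01
  3.16978572e-01 -2.44853395e-02]
35.2167
```

View pics/now.png

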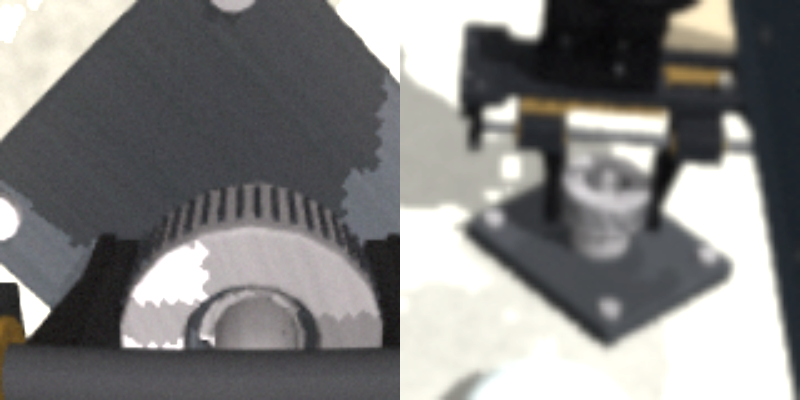

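```bash
cat >> h.py <<'E'
def screw2(z,j6,j6end,step,tstop,k=.00008,ztar=2.,n=10):
    while j6<j6end-1e-6:
        j6+=step; z-=.014*step/2/np.pi
        q=np.array(ik(N+[z],down(yaw()))); q[5]=j6; set_joints(q)
        F=[];T=[]
        for _ in range(n): F.append(get_ft_force());T.append(get_ft_torque());dwell(.015)
        f=np.mean(F,0);t=np.mean(T,0)
        print("j6 %.2f (%.3f) z %.5f act %.5f f %s tz %.3f txy %s t %.2f"%(j6,get_qpos()[5],z,get_tool_pos()[2],f.round(1),t[2],t[:2].round(2),get_time()))
        if abs(t[2]+.03)>tstop: print("STOP"); break
        z+=np.clip((f[2]-ztar)*k,-.0004,.0006)
    return z,j6
E
python3 - <<'E'
from h import *
print(screw2(.05834,1.98,2.4,.05,.09))
E
```

```text
j6 2.03 (2.029) z 0.05823 act 0.05821 f [-0.6 -2.9  3.2] tz -0.084 txy [-0.49  0.1 ] t 35.63
j6 2.08 (2.079) z 0.05821 act 0.05815 f [-0.8 -3.4  2.6] tz -0.094 txy [-0.56  0.19] t 36.05
j6 2.13 (2.129) z 0.05815 act 0.05806 f [-1.7 -4.   2.2] tz -0.110 txy [-0.68  0.31] t 36.47
j6 2.18 (2.179) z 0.05806 act 0.05797 f [-2.6 -4.5  1.6] tz -0.127 txy [-0.78  0.38] t 36.88
STOP
(np.float64(0.05805536327567718), 2.1799999999999993)
```

Run:
```python
from h import *
print(screw2(.05802,2.18,2.28,.05,.3))
```

```text
j6 2.23 (2.228) z 0.05791 act 0.05788 f [-2.6 -4.4  1.8] tz -0.123 txy [-0.76  0.43] t 37.30
j6 2.28 (2.278) z 0.05778 act 0.05781 f [-2.4 -4.4  2.7] tz -0.116 txy [-0.75  0.44] t 37.72
(np.float64(0.057834963406582944), 2.28)
```

```bash
cat >> h.py <<'E'
def avg(n=15):
    F=[];T=[];J=[]
    for _ in range(n): F.append(get_ft_force());T.append(get_ft_torque());J.append(get_joint_torque()[5]);dwell(.015)
    print("f",np.mean(F,0).round(2),"t",np.mean(T,0).round(3),"J6 %.3f"%np.mean(J),"pos",np.round(get_tool_pos(),5),"q6 %.4f"%get_qpos()[5],"t %.2f"%get_time())
E
python3 - <<'E'
from h import *
avg()
grip(.066,30); avg()
n=[.4982,-.1508]
q=np.array(ik(n+[.0580],down(yaw()))); q[5]=0.9; set_joints(q); avg()
cv2.imwrite("pics/rel.png",snapshot("side")["image"]); w,_,_=wshot("w_rel")
grip(0.,30); avg()
for j in(.93,.96):
    q=np.array(get_qpos());q2=np.array(ik(n+[.0580-.014*(j-.9)/6.283],down(yaw())));q2[5]=j;set_joints(q2);avg()
E
```

```text
f [-2.4  -4.69  2.88] t [-0.745  0.424 -0.098] J6 -0.093 pos [ 0.4982  -0.1506   0.05781] q6 2.2788 t 37.97
f [-0.11  0.05  0.12] t [ 0.12   0.027 -0.005] J6 -0.000 pos [ 0.49832 -0.15059  0.05778] q6 2.2800 t 38.80
f [-0.12  0.08  0.02] t [ 0.004  0.021 -0.009] J6 0.002 pos [ 0.4982  -0.15079  0.05799] q6 0.9002 t 40.30
f [0.13 2.75 0.77] t [ 0.46  -0.055 -0.121] J6 -0.128 pos [ 0.498   -0.15037  0.05798] q6 0.9001 t 41.07
f [0.19 3.63 1.56] t [ 0.671 -0.023  0.062] J6 0.071 pos [ 0.49804 -0.15056  0.05795] q6 0.9297 t 41.57
f [-0.09  3.48  2.22] t [0.684 0.067 0.073] J6 0.070 pos [ 0.49806 -0.15073  0.05788] q6 0.9597 t 42.07
```

Run:
```python
from h import *
n=[.4982,-.1506]
j=.96;z=.05788
for i in range(4):
    j+=.04;z-=.00009
    q2=np.array(ik(n+[z],down(yaw())));q2[5]=j;set_joints(q2);avg(12)
    if get_joint_torque()[5]>.17:break
```

```text
f [-1.48  1.67  2.52] t [0.344 0.255 0.003] J6 0.019 pos [ 0.49809 -0.15082  0.05781] q6 0.9996 t 42.52
f [-2.31 -0.01  3.  ] t [0.04  0.409 0.033] J6 0.036 pos [ 0.49815 -0.15087  0.05776] q6 1.0396 t 42.97
f [-3.35 -1.72  3.24] t [-0.251  0.584  0.053] J6 0.065 pos [ 0.49817 -0.15088  0.05766] q6 1.0795 t 43.42
f [-3.87 -3.1   4.04] t [-0.496  0.691  0.094] J6 0.094 pos [ 0.49817 -0.15088  0.05757] q6 1.1194 t 43.87
```

Run:
```python
from h import *
n=[.4982,-.1506]; p=get_qpos()[5]
for z in (.05752,.0579,.0583,.0587):
    q2=np.array(ik(n+[z],down(yaw())));q2[5]=1.12;set_joints(q2);print(z);avg(8)
```

```text
0.05752
f [-4.21 -3.06  4.01] t [-0.552  0.711  0.09 ] J6 0.101 pos [ 0.49817 -0.15085  0.05756] q6 1.1194 t 44.25
0.0579
f [-3.66 -4.14  0.68] t [-0.654  0.622  0.103] J6 0.107 pos [ 0.49818 -0.15085  0.05762] q6 1.1196 t 44.63
0.0583
f [-2.97 -4.06 -2.63] t [-0.692  0.543  0.114] J6 0.109 pos [ 0.49816 -0.15084  0.05768] q6 1.1197 t 45.02
0.0587
f [-2.47 -4.31 -6.43] t [-0.768  0.436  0.115] J6 0.112 pos [ 0.49816 -0.15085  0.05773] q6 1.1196 t 45.40
```

```bash
cat >> h.py <<'E'
def push(j,n,z0=.0579,fmax=17,dz=.0005):
    z=z0
    while True:
        q2=np.array(ik(n+[z],down(yaw())));q2[5]=j;set_joints(q2)
        F=[];P=[]
        for _ in range(8): F.append(get_ft_force());P.append(get_tool_pos()[2]);dwell(.012)
        f=np.mean(F,0)[2];print("%.4f f %.2f act %.5f t %.2f"%(z,f,np.mean(P),get_time()))
        if f>fmax: break
        z-=dz
    q2=np.array(ik(n+[z0],down(yaw())));q2[5]=j;set_joints(q2)
E
python3 - <<'E'
from h import *
push(1.12,[.4982,-.1506]);avg()
E
```

```text
0.0579 f -0.43 act 0.05764 t 45.72
0.0574 f 2.59 act 0.05758 t 46.03
0.0569 f 6.54 act 0.05751 t 46.35
0.0564 f 10.07 act 0.05745 t 46.67
0.0559 f 13.49 act 0.05737 t 46.98
0.0554 f 16.83 act 0.05729 t 47.30
0.0549 f 20.24 act 0.05722 t 47.62
f [-3.28 -3.84 -0.53] t [-0.671  0.607  0.108] J6 0.113 pos [ 0.49816 -0.15084  0.05765] q6 1.1197 t 48.12
```

Run:
```python
from h import *
n=[.4982,-.1507]
for j in(1.04,.96):
    q2=np.array(ik(n+[.0579+.014*(1.12-j)/6.283],down(yaw())));q2[5]=j;set_joints(q2);avg(8)
push(.96,n,z0=.0580,fmax=18,dz=.0007);avg(8)
```

```text
f [-1.81 -1.69 -1.35] t [-0.261  0.343  0.322] J6 0.326 pos [ 0.49831 -0.15056  0.05791] q6 1.0407 t 48.50
f [-0.86  0.02 -3.68] t [0.072 0.181 0.309] J6 0.291 pos [ 0.49813 -0.15028  0.05801] q6 0.9613 t 48.88
0.0580 f -2.48 act 0.05799 t 49.20
0.0573 f 5.25 act 0.05786 t 49.52
0.0566 f 10.28 act 0.05772 t 49.83
0.0559 f 14.77 act 0.05760 t 50.15
0.0552 f 19.82 act 0.05745 t 50.47
f [-0.56  4.73  1.12] t [0.816 0.095 0.092] J6 0.085 pos [ 0.49815 -0.15037  0.05791] q6 0.9602 t 50.85
```

Run:
```python
from h import *
grip(.075); avg(4)
p=list(get_tool_pos()); move_straight([p[0],p[1],.16],velocity=.1)
move_straight([p[0],p[1],.22],velocity=.15)
w,pos,Rm=wshot("w_end"); s=snapshot("side")["image"]; print(get_time(),get_ft_force())
c=wproj(w,pos,Rm,[.4982,-.1507,.064]).astype(int);print(c)
a=cv2.resize(w["image"][c[1]-50:c[1]+50,c[0]-50:c[0]+50],(400,400));b=cv2.resize(s[165:235,355:425],(400,400))
cv2.imwrite("pics/end.png",np.hstack([a,b]))
```

```text
f [ 0.12  0.   -0.24] t [0.032 0.007 0.013] J6 0.000 pos [ 0.4982  -0.15076  0.05801] q6 0.9600 t 51.62
53.4417 [-0.06238878  0.1449972  -0.0744662 ]
[310 189]
```

View pics/end.png

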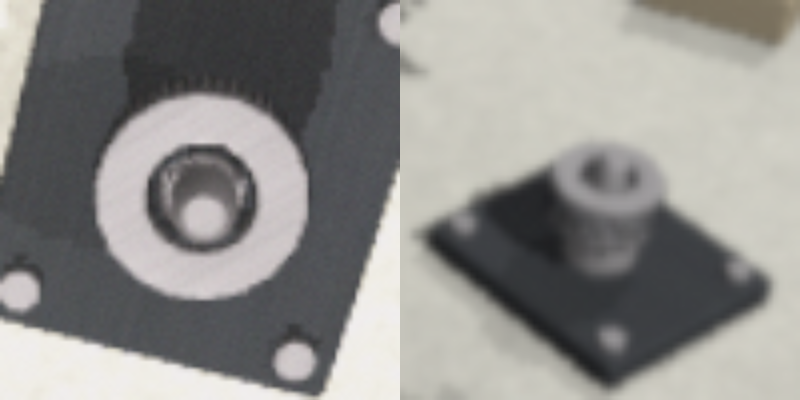

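The ring sits level and coaxial on the collar, its top face centred at about (203,195) in the left panel, and the gripper is clear. I'm handing in.

```bash
python3 -c "
from plant import *
print(get_time());hand_in()"
```

```text
53.4417
the job is handed in; nothing more can be done
```

The gauge is screwed onto the stud and bears on the spring collar. I let go and handed in at 53.4 s. I could not measure the pressing force directly: I estimate 15–22 N, inside the 8–25 N snug range.

**What I did:** I picked the small grey ring off its rest, centring it with two grips at right angles. I lowered it over the nose until thread met thread and turned it clockwise about 1.2 turns in all, with two regrips. It overshot slightly to about 25 N, judged from how far the ring had sunk past first touch, so I backed it off about 0.13–0.16 rad.

**Checks that agreed:**
- **Position:** the last pictures show the ring level and coaxial on the stud, with the gripper clear.
- **Released:** the wrist force after letting go was close to zero.
- **Thread loaded:** pulling up (before the back-off) and pushing down (before and after it), the ring moved only about 0.1–0.5 mm. The thread therefore holds it on the collar, with none of the 1.2 mm end play left.

**Checks that disagreed:**
- **Torque:** its sign changed between grips because of side loads. Tightening gave only about 0.1 N m, which suggests about 10 N. Loosening took about 0.3 N m, which suggests about 20 N.
- **Push test:** pushing down with up to 20 N showed only a slight softening, so it did not give a clear value either.

I relied mainly on the sinking distance and the push test.

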